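# Seat a blank in a drilling fixture and snap the toggle clamp shut

## Task

With the fingertips, push the wooden blank along its channel in the drilling fixture until its end sits fully against the metal stop, and then push the toggle clamp's upright handle over and down until it snaps into lock and the clamp holds the blank. Only push: do not lift or tip the blank, leave all other things where they are, and finish clear of everything.

Things in the scene. Friction and masses are not known exactly. Their poses are not given: they have to be found in the camera images.
- fixture: plywood drilling fixture, fixed; origin on the bench (z = 0). Board 18 mm thick, spans x -170..+110, y -190..+160 mm in its frame; its -x edge faces the robot, give or take 0.28 rad. A 73 mm wide channel runs along its y, centre line x = +55 mm, between two dark rails 10 mm high and 10 mm wide that end at y = -185 mm
- stop_face (a point): point on the aluminium end stop (block 66 wide x 25 long x 36 mm high, fixed in the channel towards its +y end): centre line of the channel, on the face that meets the blank, 12 mm above the board top. Axes as the fixture's; the stop lies on +y, the blank comes from -y. Where it sits along the channel varies
- blank: pale wooden blank lying loose in the channel, 70 (x) x 190 (y) x 24 mm high, about 0.15 to 0.3 kg; origin centre of its underside, which rests on the board; its axes as the fixture's. It starts 25 to 60 mm short of the stop and slides in +y with 1.5 mm play to each rail
- blank_front (a point): centre of the blank's +y end face (the end that must butt on the stop), 12 mm above its underside
- blank_tail (a point): centre of the blank's -y end face, 12 mm above its underside: the end to push on; it stands 14 mm above the rails
- clamp_pivot (a point): steel toggle clamp fixed on the board beside the channel on the robot's side; this point is the axle of its handle, 42 mm above the board top (60 mm above the bench). Axes as the fixture's; the axle runs along y. The clamp's place along y varies
- lever_grip (a point): point on the centre line of the clamp's handle, 95 mm from the axle; the straight handle ends 20 mm further out. Handle: round black grip 18 mm thick (from 55 mm out), flat steel below. Moves with the handle
- clamp_lever (a joint): handle angle, rad. 0 = open: upright, leaning 0.10 rad to fixture -x. Grows as the tip swings to fixture -x (robot side) and down; 1.40 = locked at a hard stop, 0.07 rad above level, lever_grip then 67 mm above the bench. Over-centre spring: below 0.90 it returns to open if let go (8 N at lever_grip at 0, falling to none at 0.90); beyond 0.90 it snaps on to 1.40 by itself and stays
- clamp_arm: short steel arm of the clamp with a rubber-tipped spindle, geared to the handle; origin on its axle, 18 mm on the +x side of the handle's axle and 3 mm higher. Open, it points up and towards +x at 0.95 rad above level, its highest point 135 mm above the bench at most; locked, it lies level over the channel and its tip, 60 mm out, presses on the blank
- offcut: small loose wooden offcut block 45 x 35 x 24 mm lying on the fixture board; origin centre of underside; leave it
- jar: small glass jar with steel cap, 42 mm wide, 50 mm high, standing on the fixture board; origin centre of underside; leave it
- hammer: hammer lying on the bench to the robot's right; leave it
- screwdriver: screwdriver lying on the bench to the robot's right; leave it
- glue: white glue bottle, 60 mm wide, 140 mm high, standing on the bench to the robot's left; leave it
- tin: open steel tin, 74 mm wide, 90 mm high, standing on the bench to the robot's left; leave it
- tape: grey tape measure, 65 x 35 x 60 mm, on the bench to the robot's right; leave it
Mind the look-alikes: they are no part of the job. What is shaped like the blank but green or red is not meant.

How it is judged:
On the way, in this order (a step that is already met when the one before it is completed fails the run):
1. the blank is pushed home against the stop while the clamp is still open (y of blank_front in the frame of stop_face between -0.004 and 0.003 m and x of blank_front in the frame of stop_face between -0.006 and 0.006 m and z of blank_front in the frame of stop_face below 0.004 m and value of joint clamp_lever below 0.3 rad), for 0.2 s.
2. the clamp handle is pushed past its dead point and snaps into lock (value of joint clamp_lever above 1.33 rad), for 0.3 s.
At the end, for the whole second after the job is handed in: The blank lies flat and at rest in the channel with its front end within 4 mm of the stop's face, the clamp handle is locked (joint above 1.33 rad of 1.40) and the clamp's arm presses on the blank with more than 1 N (y of blank_front in the frame of stop_face between -0.004 and 0.003 m and x of blank_front in the frame of stop_face between -0.006 and 0.006 m and z of blank_front in the frame of stop_face below 0.004 m and value of joint clamp_lever above 1.33 rad and contact force between clamp_arm and blank above 1 N and linear speed of blank below 0.01 m/s and angle between blank's own z axis and vertical below 0.05 rad); the robot touches nothing.
It fails at once if the blank is lifted more than 10 mm off the board (z of blank in the frame of fixture above 0.028 m).
It fails at once if the blank is tipped by more than 0.15 rad (angle between blank's own z axis and vertical above 0.15 rad).
It fails at once if a bystander (offcut, jar, hammer, screwdriver, glue, tin or tape) is moved by more than 20 mm (distance of any of offcut, jar, hammer, screwdriver, glue, tin, tape from where it was at the start of the episode above 0.02 m).
It also fails if it takes over 48 s, if anything falls off the work surface, if the arm or the gripper's body presses on something with over 40 N, if the wrist force passes 120 N, or if a joint passes its speed limit or range.

## Robot

A 7-joint arm with a two-finger parallel gripper is mounted at the origin on the work surface. World frame = base frame: x ahead of the robot, y to its left, z up, the work surface at z = 0. Lengths are in m, angles in rad, forces in N, time in s.
With the tool pointing down it reaches from about 0.4 to 0.875 m from the base axis. Payload 6.5 kg.
Tool frame: the origin (TCP) lies on the centre line of the jaws, within the pads' length; the fingertips stand 25 mm ahead of it and the grasp point (between the pads) lies 6 mm ahead of it; z points along the fingers, y is the line along which they close (so a half turn about z gives the same grasp; the last joint's range is limited). The gripper opens to 85 mm and grips with 20 to 120 N. Pads are 22 mm wide; open, the fingers measure 114 mm over their backs; the gripper's body (76 mm by 85 mm) begins 54 mm behind the grasp point. The pads swing forward as they close: fully open they stand 13 mm farther back than shut.
Start: joints at [-0.066, 0.536, -0.004, 1.538, 0.003, 1.067, -0.071], TCP at [0.65, 0, 0.256] pointing down, gripper open.
Joint ranges: [-2.7, 2.7], [-0.37, 2.16], [-1.27, 1.26], [0.24, 2.4], [-1.31, 4.45], [0.19, 1.91], [-2.76, 2.76]. Speed limits (rad/s): [2.39, 2.39, 3.14, 3.14, 3.14, 3.14, 3.14].

## Interface

Orientations are given as a unit quaternion [x, y, z, w].
In Python, from cell import manip gives the robot as it stands. Calls block until the motion is done:
- manip.reach(position, orientation): joint-space move of the TCP to a pose.
- manip.movel(position, ori=None, max_speed=0.15): straight line of the TCP; ori=None keeps the orientation; max_speed is the mean speed in m/s.
- manip.movej(angles): joint-space move.
- manip.move_gripper(opening): finger opening in m; the grip force is fixed at half the most; returns when the fingers have stopped.
- manip.wait(seconds).
- manip.solve_ik(position, orientation): joint angles nearest the present ones, or None.
- manip.get_state(): the state.
- manip.get_image(name): name is "scene" or "side" or "wrist"; returns a dict with "image" (400x640x3 uint8, red, green, blue), "range_z" (400x640 float32, m along the optical axis (not along the pixel's ray), 0 where there is no reading), "fx", "fy", "cx", "cy" (pixels), "cam_to_world" (4x4, takes a point from camera to world coordinates). Camera axes: x right, y down, z forward; pixel columns grow to the right and rows downward; lengths in m; the calibration is good to about 2 mm. The wrist camera is an equidistant fisheye: a pixel r from the principal point sees the ray r / f radians off the axis. A picture is of the moment at which its call begins.
A pose or a line that the arm cannot do raises manip.PlanningError and nothing moves.
- manip.finish_job(): hands the job in; it is judged then, once.
Trained networks look in a picture, given as the dict that the camera call returned (one of the last four; its "shot" number tells which), for a name from the list of things; names that differ only in an ending like _2 or _b are one class to them, and where a whole thing is asked for, a point or a joint stands for the part that bears it (a point fixed in the world has none). Each returns a list of dicts, best first, with "score" (0 to 1); they miss things now and then, are a little off and sometimes report something else, mostly with a low value. They report only what shows in the picture. A call takes as long as a camera call. They do not tell look-alikes from the thing itself.
- manip.find_in(picture, name): "centre" ([row, column] in pixels, amid what is visible of it).
- manip.cut_out(picture, name): "pixels" (400x640 bool, what is visible of it) and "centre" ([row, column] in pixels, amid what is visible of it).
- manip.mark_of(picture, name): "centre" ([row, column] in pixels: a listed point, or the origin of a listed thing).
The state is a dict: "time": time; "qpos": joint angles; "qd": joint speeds; "tau": joint torques, N m; "ee_pos": TCP position; "eef_rot": TCP orientation; "contact_force": force on the tool from outside, world axes, zero at the start; "torque": the same for the moment, N m; "width": finger opening in m; "grasp_force": force on a finger pad.
Only numpy, scipy, OpenCV 4.12 (cv2) and the standard library are available. Lean on these libraries where they do the work, as an engineer would, in place of code of your own. Each camera call takes 0.05 s, during which the arm holds its last target. There are 200 camera calls.

## Working session

There is one attempt and no reset: what is moved stays moved. The work goes in short steps, each a Python script; the robot and the scene stay as the last script left them, time stands still between calls to the robot, and variables do not carry over. Pictures are saved under pics/ and viewed, at most 10 in all, crops included, and the job is handed in when it is done.

```bash
mkdir -p pics
cat > h.py <<'E'
import numpy as np, cv2
from cell import manip
def save(p,n): cv2.imwrite('pics/'+n,p["image"][:,:,::-1])
def w(p,r,c,wrist=False):
    z=p["range_z"][int(round(r)),int(round(c))]
    x=(c-p["cx"])/p["fx"]; y=(r-p["cy"])/p["fy"]
    if wrist:
        t=np.hypot(x,y); k=np.tan(t)/t if t>0 else 1; x*=k;y*=k
    return (np.array(p["cam_to_world"])@[x*z,y*z,z,1])[:3]
def cloud(p):
    z=p["range_z"]; r,c=np.mgrid[:400,:640]
    P=np.stack([(c-p["cx"])/p["fx"]*z,(r-p["cy"])/p["fy"]*z,z,np.ones_like(z)],-1)
    return (P@np.array(p["cam_to_world"]).T)[...,:3]
E
python3 - <<'E'
from h import *
for cam in("scene","side"):
    p=manip.get_image(cam); save(p,cam+'0.png'); np.savez('pics/'+cam+'0.npz',**{k:v for k,v in p.items()})
    C=cloud(p)
    for n in ["stop_face","blank_front","blank_tail","clamp_pivot","lever_grip","blank","fixture","clamp_arm","offcut","jar"]:
        for d in manip.mark_of(p,n)[:2]:
            r,c=d["centre"]; ri,ci=int(round(r)),int(round(c))
            print(cam,n,round(d["score"],2),np.round([r,c]),np.round(C[ri,ci],3) if 0<=ri<400 and 0<=ci<640 else '')
E
```

```text
scene stop_face 0.49 [276. 355.] [0.644 0.2   0.053]
scene stop_face 0.36 [254. 316.] [0.597 0.08  0.045]
scene blank_front 0.96 [270. 330.] [0.627 0.128 0.025]
scene blank_front 0.61 [206. 377.] [0.358 0.226 0.   ]
scene blank_tail 0.9 [172. 415.] [0.208 0.331 0.025]
scene blank_tail 0.69 [256. 266.] [ 0.632 -0.057  0.039]
scene clamp_pivot 0.81 [236. 323.] [0.551 0.09  0.072]
scene lever_grip 0.45 [216. 324.] [0.541 0.09  0.157]
scene blank 0.87 [186. 240.] [ 0.396 -0.22   0.025]
scene blank 0.72 [263. 296.] [0.636 0.032 0.041]
scene fixture 0.7 [256. 318.] [0.602 0.087 0.044]
scene clamp_arm 0.66 [240. 322.] [0.593 0.096 0.12 ]
scene offcut 0.51 [212. 280.] [0.672 0.018 0.334]
scene jar 0.7 [225. 367.] [0.471 0.206 0.049]
side stop_face 0.71 [235. 258.] [0.62  0.188 0.055]
side stop_face 0.7 [127. 358.] [ 0.628 -0.4    0.019]
side blank_front 0.87 [179. 438.] [ 0.291 -0.325 -0.001]
side blank_front 0.84 [301. 336.] [0.348 0.231 0.024]
side blank_tail 0.92 [182. 377.] [ 0.445 -0.187  0.023]
side blank_tail 0.82 [184. 309.] [ 0.61  -0.051  0.045]
side clamp_pivot 0.57 [219. 300.] [0.542 0.098 0.079]
side lever_grip 0.56 [198. 300.] [0.535 0.099 0.171]
side blank 0.92 [184. 404.] [ 0.369 -0.223  0.024]
side blank 0.76 [334. 354.] [0.27  0.281 0.025]
side fixture 0.86 [226. 297.] [0.547 0.107 0.054]
side clamp_arm 0.69 [145. 332.] [ 0.66  -0.271  0.015]
side clamp_arm 0.6 [218. 298.] [0.559 0.084 0.057]
side offcut 0.56 [219. 299.] [0.544 0.099 0.079]
side offcut 0.54 [208. 351.] [ 0.458 -0.041  0.037]
side jar 0.58 [273. 307.] [0.445 0.213 0.046]
side jar 0.49 [380. 247.] [0.396 0.504 0.092]
```

View pics/scene0.png

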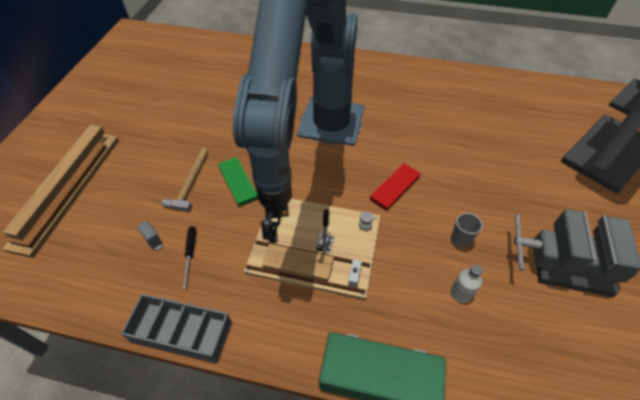

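View pics/side0.png

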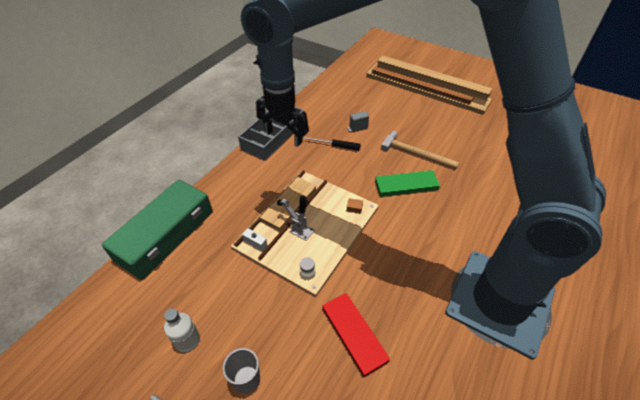

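The scene view shows the fixture at about rows 200–290, cols 247–380, with the blank at (263,296), stop (272,355), clamp (236,323), jar (222,366) and the gripper above the board. The side view agrees, with the offcut at (206,354). The green block (180,238) and red block (186,396) are decoys. Next is the wrist view, plus a geometric fit.

Run:
```python
from h import *
p=manip.get_image("wrist"); save(p,'wrist0.png'); np.savez('pics/wrist0.npz',**p)
print(p["fx"],p["cx"],p["cy"],np.round(p["cam_to_world"],3))
for n in ["stop_face","blank_front","blank_tail","clamp_pivot","lever_grip","blank","clamp_arm","offcut","jar"]:
    for d in manip.mark_of(p,n)[:2]:
        r,c=d["centre"]; print(n,round(d["score"],2),np.round([r,c]),np.round(w(p,min(r,399),min(c,639),True),3))
for cam in("scene","side"):
    q=dict(np.load(f'pics/{cam}0.npz')); C=cloud(q)
    roi=(C[...,0]>.38)&(C[...,0]<.8)&(C[...,1]>-.2)&(C[...,1]<.35)
    for lo,hi in((.010,.060),(.036,.047),(.049,.060)):
        m=(roi&(C[...,2]>lo)&(C[...,2]<hi)).astype(np.uint8)
        nl,lab,st,_=cv2.connectedComponentsWithStats(m)
        for k in range(1,nl):
            if st[k,4]>40:
                P=C[lab==k]; print(cam,lo,st[k,4],[np.round(v,3) for v in cv2.minAreaRect(P[:,:2].astype(np.float32))],np.round(np.median(P[:,2]),3))
```

```text
309.70691628693146 318.02612714643715 195.20725504356784 [[ 1.     0.001 -0.     0.649]
 [ 0.001 -0.957 -0.29   0.072]
 [-0.     0.29  -0.957  0.373]
 [ 0.     0.     0.     1.   ]]
stop_face 0.73 [ 93. 217.] [0.548 0.087 0.068]
stop_face 0.71 [  7. 296.] [0.626 0.181 0.039]
blank_front 0.94 [ 16. 101.] [0.353 0.219 0.016]
blank_front 0.61 [ 58. 297.] [0.627 0.122 0.041]
blank_tail 0.78 [289. 178.] [0.599 0.011 0.288]
blank_tail 0.77 [219. 298.] [ 0.626 -0.057  0.042]
clamp_pivot 0.86 [ 93. 213.] [0.547 0.086 0.078]
lever_grip 0.58 [ 88. 162.] [0.539 0.09  0.168]
blank 0.93 [ 0. 72.] [0.297 0.258 0.023]
blank 0.75 [311. 150.] [0.59  0.006 0.296]
clamp_arm 0.61 [ 91. 230.] [0.565 0.087 0.078]
offcut 0.73 [ 89. 228.] [0.562 0.089 0.072]
offcut 0.56 [214. 174.] [ 0.472 -0.053  0.042]
jar 0.86 [ 15. 161.] [0.468 0.189 0.042]
scene 0.01 197 [array([ 0.419, -0.179]), array([0.076, 0.042]), np.float64(0.245)] 0.025
scene 0.01 8553 [array([0.543, 0.062]), array([0.352, 0.285]), np.float64(89.807)] 0.021
scene 0.036 43 [array([0.464, 0.198]), array([0.02, 0.04]), np.float64(1.584)] 0.042
scene 0.036 1518 [array([0.628, 0.032]), array([0.19 , 0.073]), np.float64(89.766)] 0.043
scene 0.049 188 [array([0.63 , 0.195]), array([0.025, 0.066]), np.float64(89.289)] 0.055
side 0.01 9065 [array([0.542, 0.064]), array([0.355, 0.282]), np.float64(89.906)] 0.019
side 0.01 225 [array([ 0.415, -0.192]), array([0.055, 0.064]), np.float64(40.212)] 0.023
side 0.036 1047 [array([0.627, 0.035]), array([0.193, 0.074]), np.float64(89.053)] 0.042
side 0.036 157 [array([ 0.457, -0.058]), array([0.045, 0.037]), np.float64(19.586)] 0.042
side 0.036 57 [array([0.624, 0.207]), array([0.068, 0.026]), np.float64(22.035)] 0.042
side 0.036 59 [array([0.449, 0.207]), array([0.039, 0.024]), np.float64(36.385)] 0.041
side 0.049 188 [array([0.628, 0.197]), array([0.027, 0.066]), np.float64(87.622)] 0.054
```

View pics/wrist0.png

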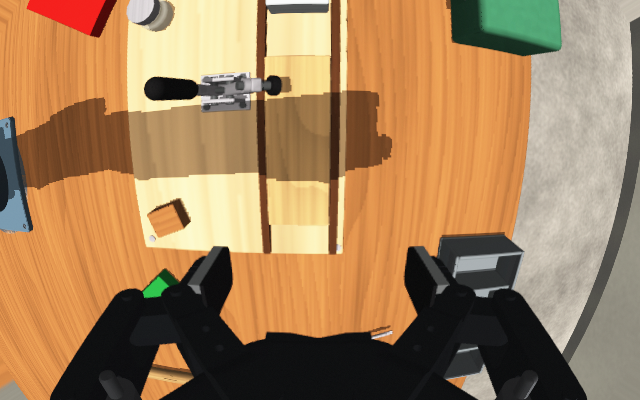

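The wrist view shows the blank end-to-end in the channel (tail at row 224, front at row 55), the stop at row 7, the clamp at (90,225) with its handle leaning toward the robot, the offcut at (218,168) and the jar at (12,150). All of it agrees with the fits: yaw ≈ 0, channel x ≈ 0.628, tail y ≈ -0.062, stop face y ≈ 0.183. I'll close the fingers, hover behind the tail and measure where the tips really are.

Run:
```python
from h import *
s=manip.get_state(); print(s["time"],np.round(s["eef_rot"],4))
q=np.array(s["eef_rot"])
manip.move_gripper(0.0)
manip.reach([0.6275,-0.105,0.13],q)
p=manip.get_image("wrist"); save(p,'wrist1.png')
s=manip.get_state(); print(s["time"],np.round(s["ee_pos"],4),s["width"],np.round(s["contact_force"],1))
z=p["range_z"]; r,c=np.mgrid[:400,:640]
x=(c-p["cx"])/p["fx"]; y=(r-p["cy"])/p["fy"]; t=np.hypot(x,y)+1e-9; k=np.tan(t)/t
C=(np.stack([x*k*z,y*k*z,z,np.ones_like(z)],-1)@np.array(p["cam_to_world"]).T)[...,:3]
L=C-np.array(s["ee_pos"])
m=(z>0)&(abs(L[...,0])<.04)&(abs(L[...,1])<.04)&(L[...,2]>-.06)
P=L[m]; print(len(P))
for zz in np.arange(-.045,.03,.005):
    b=P[(P[:,2]>=zz)&(P[:,2]<zz+.005)]
    if len(b): print(round(zz,3),len(b),np.round(np.r_[b.min(0),b.max(0)],3)[[0,3,1,4]])
```

```text
1.6 [ 0.7071  0.7071 -0.     -0.    ]
3.1167 [ 0.6296 -0.1028  0.1318] 8.474834740884435e-05 [-0.4  0.3 -0.1]
32826
-0.025 60 [-0.012  0.009  0.004  0.009]
-0.02 233 [-0.014  0.012  0.004  0.01 ]
-0.015 283 [-0.015  0.012  0.004  0.01 ]
-0.01 268 [-0.015  0.013  0.004  0.01 ]
-0.005 337 [-0.015  0.013  0.004  0.01 ]
-0.0 361 [-0.015  0.013  0.004  0.01 ]
0.005 214 [-0.015  0.012  0.001  0.01 ]
0.01 508 [-0.02   0.015 -0.014  0.011]
0.015 739 [-0.031  0.029 -0.015  0.012]
0.02 1553 [-0.035  0.033 -0.015  0.012]
0.025 2293 [-0.04   0.037 -0.011  0.012]
```

View pics/wrist1.png

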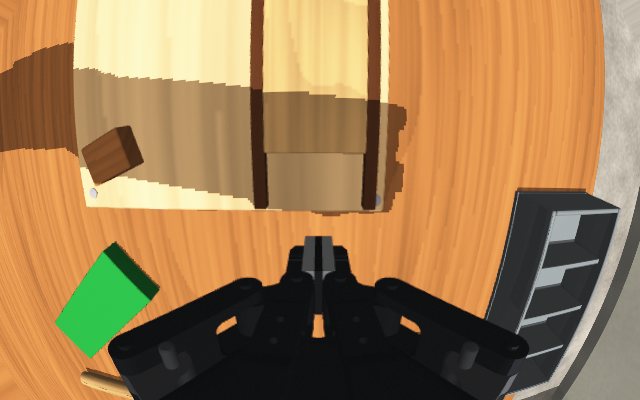

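The fingertips sit 25 mm ahead of the TCP and are ±11 mm wide along y, as given. The view shows the tail at row 152, with the closed fingers centred behind it. Now the guarded push.

Run:
```python
from h import *
manip.movel([0.6275,-0.097,0.051])
manip.wait(.2)
s=manip.get_state(); print(s["time"],np.round(s["ee_pos"],4),np.round(s["contact_force"],1)); f0=s["contact_force"][1]
manip.movel([0.6275,-0.035,0.051],max_speed=.05)
s=manip.get_state(); print(s["time"],np.round(s["ee_pos"],4),np.round(s["contact_force"],1))
y=-0.035
while y<0.0:
    y+=.0015; manip.movel([0.6275,y,0.051],max_speed=.03)
    s=manip.get_state(); f=s["contact_force"][1]-f0
    print(round(y,4),np.round(s["ee_pos"][1],4),round(f,1))
    if abs(f)>15: break
manip.wait(.4); s=manip.get_state(); print(s["time"],np.round(s["ee_pos"],4),np.round(s["contact_force"],1))
```

```text
4.0 [ 0.6284 -0.0973  0.0522] [ 1.2  0.4 -0.3]
5.3917 [ 0.6276 -0.0351  0.051 ] [-0.  -0.   1.3]
-0.0335 -0.0337 -1.5
-0.032 -0.032 -2.1
-0.0305 -0.0303 -1.0
-0.029 -0.0287 -1.8
-0.0275 -0.0273 -1.0
-0.026 -0.0258 -1.9
-0.0245 -0.0243 -1.4
-0.023 -0.0227 -1.0
-0.0215 -0.0213 -1.7
-0.02 -0.0197 -2.0
-0.0185 -0.019 -3.5
-0.017 -0.0189 -6.4
-0.0155 -0.0189 -8.9
-0.014 -0.0188 -11.8
-0.0125 -0.0188 -14.9
-0.011 -0.0187 -17.0
9.7917 [ 0.6271 -0.0187  0.0511] [ -1.  -16.2   2.3]
```

The contact force rises steeply at TCP y = -0.0188, where -0.018 was predicted, so the blank is home. I'll back off, look from above and measure the handle.

Run:
```python
from h import *
manip.movel([0.6275,-0.045,0.051]); manip.movel([0.6275,-0.045,0.24],max_speed=.25)
manip.wait(.3)
p=manip.get_image("wrist"); save(p,'wrist2.png'); sd=manip.get_image("side"); sc=manip.get_image("scene")
z=p["range_z"]; r,c=np.mgrid[:400,:640]
x=(c-p["cx"])/p["fx"]; y=(r-p["cy"])/p["fy"]; t=np.hypot(x,y)+1e-9; k=np.tan(t)/t
C=(np.stack([x*k*z,y*k*z,z,np.ones_like(z)],-1)@np.array(p["cam_to_world"]).T)[...,:3]
for n,K in(("wrist",C),("side",cloud(sd)),("scene",cloud(sc))):
    roi=(abs(K[...,0]-.56)<.07)&(abs(K[...,1]-.09)<.04)
    for lo in np.arange(.06,.18,.01):
        m=roi&(K[...,2]>lo)&(K[...,2]<lo+.01)&(K[...,0]<.56)
        m2=roi&(K[...,2]>lo)&(K[...,2]<lo+.01)&(K[...,0]>.56)
        o=[]
        for mm in(m,m2):
            if mm.sum()>3: P=K[mm]; o.append((mm.sum(),*np.round([P[:,0].min(),P[:,0].max(),P[:,1].min(),P[:,1].max()],3).tolist()))
        if o: print(n,round(lo,2),o)
    b=(abs(K[...,0]-.6275)<.02)&(abs(K[...,2]-.042)<.006)&(abs(K[...,1]-.09)<.12)
    st=(abs(K[...,0]-.6275)<.02)&(abs(K[...,2]-.054)<.005)&(abs(K[...,1]-.19)<.04)
    print(n,'blank y',np.percentile(K[b][:,1],[1,99]).round(3),'stop y',np.percentile(K[st][:,1],[1,99]).round(3) if st.sum() else '')
print(manip.get_state()["time"])
```

```text
wrist 0.06 [(np.int64(271), 0.534, 0.56, 0.075, 0.105), (np.int64(67), 0.56, 0.57, 0.075, 0.104)]
wrist 0.07 [(np.int64(295), 0.533, 0.56, 0.076, 0.103), (np.int64(141), 0.56, 0.575, 0.077, 0.103)]
wrist 0.08 [(np.int64(70), 0.534, 0.547, 0.084, 0.095), (np.int64(89), 0.567, 0.583, 0.083, 0.095)]
wrist 0.09 [(np.int64(78), 0.533, 0.546, 0.084, 0.094), (np.int64(110), 0.573, 0.612, 0.08, 0.097)]
wrist 0.1 [(np.int64(57), 0.538, 0.546, 0.085, 0.094), (np.int64(382), 0.58, 0.618, 0.08, 0.098)]
wrist 0.11 [(np.int64(85), 0.534, 0.545, 0.081, 0.098), (np.int64(297), 0.581, 0.603, 0.083, 0.096)]
wrist 0.12 [(np.int64(126), 0.533, 0.545, 0.081, 0.097), (np.int64(134), 0.582, 0.598, 0.085, 0.095)]
wrist 0.13 [(np.int64(150), 0.532, 0.544, 0.081, 0.097)]
wrist 0.14 [(np.int64(167), 0.531, 0.543, 0.081, 0.098)]
wrist 0.15 [(np.int64(187), 0.53, 0.543, 0.081, 0.097)]
wrist 0.16 [(np.int64(283), 0.524, 0.541, 0.081, 0.098)]
wrist 0.17 [(np.int64(309), 0.524, 0.539, 0.081, 0.097)]
wrist blank y [-0.008  0.136] stop y 
side 0.06 [(np.int64(47), 0.534, 0.56, 0.083, 0.109), (np.int64(10), 0.561, 0.5
[... 1157 characters left out ...]
 0.089, 0.097)]
scene 0.09 [(np.int64(10), 0.54, 0.548, 0.089, 0.097)]
scene 0.1 [(np.int64(9), 0.542, 0.547, 0.088, 0.097), (np.int64(25), 0.581, 0.618, 0.084, 0.1)]
scene 0.11 [(np.int64(9), 0.538, 0.548, 0.085, 0.101), (np.int64(24), 0.584, 0.616, 0.086, 0.098)]
scene 0.12 [(np.int64(17), 0.537, 0.547, 0.084, 0.101), (np.int64(18), 0.588, 0.601, 0.087, 0.097)]
scene 0.13 [(np.int64(14), 0.537, 0.545, 0.084, 0.101)]
scene 0.14 [(np.int64(17), 0.536, 0.546, 0.084, 0.101)]
scene 0.15 [(np.int64(18), 0.535, 0.544, 0.083, 0.1)]
scene 0.16 [(np.int64(14), 0.53, 0.543, 0.086, 0.099)]
scene 0.17 [(np.int64(24), 0.528, 0.543, 0.085, 0.099)]
scene blank y [-0.006  0.18 ] stop y [0.183 0.207]
11.525
```

View pics/wrist2.png

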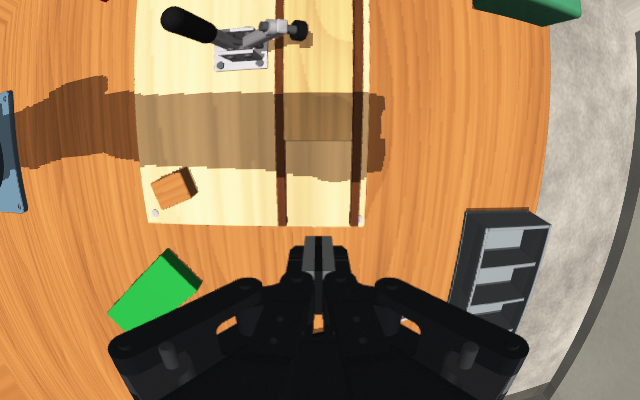

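The blank spans y ≈ -0.007 to 0.183, against the stop face at 0.183–0.185, so it is seated; the tail shows at row 140 in the picture. The clamp is still open, with its axle at about (0.5425, 0.091). Now I'll swing the handle along its arc with the fingertip edge.

Run:
```python
from h import *
q=[1.,0,0,0]
def tcp(a,s=.088,d=0):
    return [.5425-s*np.sin(a)+.009*np.cos(a)+.011+d,.091,.06+s*np.cos(a)+.009*np.sin(a)+.025]
t=tcp(.1,d=.012)
manip.reach([t[0],t[1],.26],q)
manip.movel(t,max_speed=.12); manip.wait(.2)
s=manip.get_state(); print(s["time"],np.round(t,4),np.round(s["ee_pos"],4),np.round(s["contact_force"],1)); f0=np.array(s["contact_force"])
for a in np.arange(.1,1.36,.06):
    manip.movel(tcp(a),max_speed=.05)
    s=manip.get_state(); f=np.array(s["contact_force"])-f0
    print(round(a,2),np.round(np.array(s["ee_pos"])-tcp(a),4),np.round(f,1))
    if np.linalg.norm(f)>30: print("stop"); break
print(s["time"])
```

```text
14.0833 [0.5657 0.091  0.1735] [0.5661 0.0911 0.1742] [ 1.1 -0.3 -0.2]
0.1 [-0.0003  0.0001  0.0002] [-2.2  0.6  0.6]
0.16 [0.0022 0.     0.0006] [ 5.7  0.6 -3.6]
0.22 [0.0024 0.0001 0.0009] [ 6.5  0.1 -2. ]
0.28 [0.0024 0.0001 0.001 ] [ 5.5  0.1 -1.2]
0.34 [0.0024 0.0001 0.0011] [ 5.  -0.   1.9]
0.4 [0.0018 0.0002 0.001 ] [2.8 0.4 3.3]
0.46 [0.0008 0.0002 0.0005] [1.9 0.6 3.1]
0.52 [-0.0002  0.0002  0.0001] [1.2 0.4 4.6]
0.58 [-0.0005  0.0002 -0.0002] [0.5 1.1 2.6]
0.64 [-0.0005  0.0001 -0.0003] [1.2 1.9 1.5]
0.7 [-0.0006 -0.     -0.0004] [0.7 1.2 1.4]
0.76 [-0.0008 -0.0002 -0.0004] [0.1 1.  1.4]
0.82 [-0.0009 -0.0002 -0.0005] [-0.9 -0.4  0.2]
0.88 [-0.0009 -0.0002 -0.0005] [-1.4  0.9 -0.6]
0.94 [-0.0007 -0.0001 -0.0004] [-1.1 -0.2  0.3]
1.0 [-0.0005 -0.0001 -0.0003] [-1.7  0.2  0.2]
1.06 [-0.0004 -0.0001 -0.0003] [-1.6  0.1 -0.3]
1.12 [-0.0004 -0.0001 -0.0003] [-0.5  0.6 -0.3]
1.18 [-0.0004 -0.0001 -0.0003] [-1.1  0.1  0.4]
1.24 [-0.0004 -0.     -0.0003] [-2.4  0.6  0.3]
1.3 [-0.0004 -0.     -0.0003] [-1.6 -0.   0.1]
19.6417
```

Force fell off as expected towards the dead point. I'll retreat straight up and look.

Run:
```python
from h import *
s=manip.get_state(); e=s["ee_pos"]
manip.movel([e[0],e[1],.29],max_speed=.2); manip.reach([.6,-.08,.29],[.70710678,.70710678,0,0]); manip.wait(.3)
p=manip.get_image("wrist"); save(p,'wrist3.png'); sd=manip.get_image("side"); sc=manip.get_image("scene")
for n,K in(("side",cloud(sd)),("scene",cloud(sc))):
    for nm,x0,x1 in(("handle",.40,.525),("arm",.575,.65)):
        m=(K[...,0]>x0)&(K[...,0]<x1)&(abs(K[...,1]-.091)<.03)&(K[...,2]>.047)&(K[...,2]<.25)
        P=K[m]; print(n,nm,m.sum(),P.min(0).round(3) if len(P) else'',P.max(0).round(3) if len(P) else '')
    b=(abs(K[...,0]-.6275)<.02)&(abs(K[...,2]-.042)<.005)&(abs(K[...,1]-.09)<.12)
    print('blank y',np.percentile(K[b][:,1],[1,99]).round(3))
print(manip.get_state()["time"])
```

```text
side handle 205 [0.428 0.084 0.055] [0.525 0.104 0.08 ]
side arm 108 [0.576 0.087 0.048] [0.638 0.104 0.082]
blank y [-0.004  0.209]
scene handle 145 [0.431 0.084 0.054] [0.524 0.101 0.08 ]
scene arm 110 [0.575 0.066 0.047] [0.646 0.119 0.085]
blank y [-0.006  0.18 ]
22.775
```

View pics/wrist3.png

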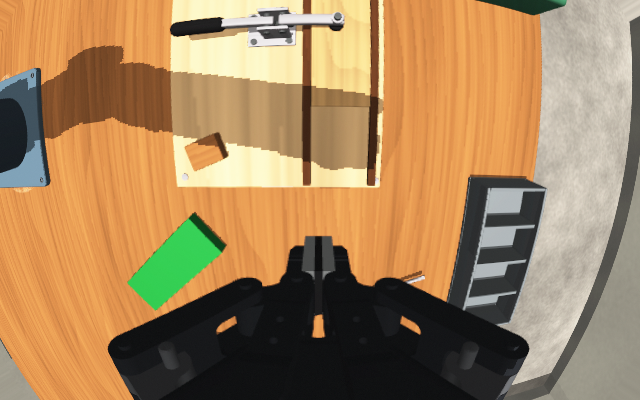

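The handle lies level (row 25, cols 172–250) with its end at x = 0.428, z ≈ 0.07, which matches the locked geometry. The arm lies level on the blank at (18,337), the blank's tail is unmoved, and the gripper is clear.

```bash
python3 -c "
from cell import manip
print(manip.finish_job())"
```

```text
the job is handed in; nothing more can be done
None
```

I handed the job in at about 23 s of the 48 s limit: the cameras showed the blank against the stop, the clamp handle locked level with its arm down on the blank, and the gripper clear. The hand-in gave no verdict, and I had no reading of the clamp's force on the blank.

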